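# Switch on the light base and click the culture dish under the camera

### The job

Photograph a fungus culture on the camera stand: flip the toggle to switch on the light in its base, then slide the carriage along its rail by the upright handle, past any earlier click-stops, until it clicks into the notch that puts the lidded culture dish (not one of the two blanking discs) under the camera lens. The program finishes while still gripping the handle, holding the carriage still in that notch for the exposure. Leave the dish seated in its nest and the things standing round the stand where they are.

Things in the scene. Friction and masses are not known exactly. Their poses are not given: they have to be found in the camera images.
- stand: Fixed camera stand. White light base, 210 deep (x) x 350 wide (y) x 45 mm high; origin under its middle; x points to the back, y to its left. Column at x = +88 mm; camera head and lens over x = +30, y = 0, from 112 to 208 mm high, front face at x = +7 mm (82 mm behind the handle). The carriage slides along y on two rods; a steel strip with three notches lies under its arm.
- under_lens (a point): Point on the camera's lens axis at the height of the carriage top (68 mm above the worktop); fixed to the stand and with the stand's axes.
- carriage: Aluminium carriage, 60 x 136 mm plate with three nests in a row, sliding along the stand's y; origin under the plate's middle, in line with the lens in x, axes as the stand's. It starts parked at the left (+y) and runs to the right. Ball notches where its origin is 42, 0 and -42 mm along y from the lens axis (right-hand, middle, left-hand nest under the lens). Friction about 1 N; a notch takes 6 to 7 N to leave and draws a free carriage in from 2 mm off.
- handle (a point): Centre line of the carriage's upright black handle, 96 mm above the worktop, 16 mm below its top; axes as the stand's. 14 mm thick along the slide (stand y), 18 mm in x, rising from 68 to 112 mm: pinch from above, fingers closing along stand y. The arm under it is 24 mm wide (y), top at 68 mm; base top at 45 mm. A plunger screw, 78 mm high, stands on the arm 40 mm behind.
- toggle (a joint): Angle of the toggle lever, rad: 0 = off, leaning 0.4 rad to the stand's front (-x); 0.8 = on, leaning 0.4 rad to the back (+x). It snaps over the middle (0.4) by itself and stays on either side; about 3 to 4 N at its tip flips it.
- toggle_tip (a point): Centre of the thick end (10 mm) of the steel bat-shaped toggle lever, 5.5 mm below its very tip. It pivots about the stand's y axis at stand x = -60, y = -148 mm, 50 mm above the worktop; this point is 28 mm from the pivot, about 76 mm above the worktop when on or off.
- dish_centre (a point): Centre of the lidded clear culture dish, 39 mm across, 12 mm high, tan agar with a pale ringed colony. It sits loose (about 1 mm play) in one of the carriage's three 38 mm nests; which one varies. Nests are 42 mm apart along the stand's y, 105 mm behind the handle (the middle one in line with it). This point is 28 mm lower than handle.
- blank_a_centre (a point): Blanking disc: black, 36 mm across, 7.5 mm thick with a small aluminium knob, in another nest; it masks an unused nest. The point is on its axis 6 mm above its underside.
- blank_b_centre (a point): The second, identical blanking disc, in the remaining nest.
- swab_jar: Bystander: grey lidded swab jar, 70 mm across, 110 mm high, left of the stand; origin under its middle.
- sample_cup_0: Bystander: white sample cup with screw lid, 58 mm across, 61 mm high, right of the stand; origin under its middle.
- forceps: Bystander: steel forceps 121 mm long, 8 mm high, lying in front of the stand on the left; origin under its middle.
- timer: Bystander: white countdown timer 64 x 62 x 18 mm, lying in front of the stand on the right; origin under its middle.
Not all that is in view belongs to the job. What is meant by the part that bears dish_centre is not pink, and is the smaller of those in its own colour.

How it is judged:
By the outcome, as a careful person would: the job done as asked, in the order asked, and still so for the second after the job is handed in, while the arm keeps its last pose, push and grip.
It also fails if it takes over 45 s, if anything falls off the work surface, if the arm or the gripper's body presses on something with over 40 N, if the wrist force passes 120 N, or if a joint passes its speed limit or range.

### The arm

A 6-joint arm with a two-finger parallel gripper is mounted at the origin on a cart in front of the work surface, level with it; the furniture and walls round the work are solid. World frame = base frame: x ahead of the robot, y to its left, z up, the work surface at z = 0. Lengths are in m, angles in rad, forces in N, time in s.
With the tool pointing down it reaches from about 0.3 to 0.95 m from the base axis. Payload 3.1 kg.
Tool frame: the origin (TCP) lies on the centre line of the jaws, within the pads' length; the fingertips stand tcp_to_tips ahead of it and the grasp point (between the pads) lies 8 mm behind it (tcp_to_tips is the distance from the TCP to the fingertips, in m); z points along the fingers, y is the direction in which the jaws open and shut (so a half turn about z gives the same grasp; the last joint's range is limited). The gripper opens to 85 mm and grips with 20 to 120 N. Pads are 22 mm wide; open, the fingers measure 114 mm over their backs; the gripper's body (76 mm by 85 mm) begins 54 mm behind the grasp point. The pads swing forward as they close: fully open they stand 13 mm farther back than shut.
Start: joints at [1.098, 0.308, 1.634, -0, 1.2, -0.07], TCP at [0.245, 0.575, 0.242] pointing down, gripper open.
Joint ranges: [-3.06, 3.06], [-0.79, 1.96], [0.05, 2.63], [-1.19, 4.34], [0.05, 2.64], [-2.94, 2.94]. Speed limits (rad/s): [2.79, 2.79, 3.14, 3.14, 3.14, 3.14].

### API

Orientations are given as a unit quaternion [w, x, y, z].
In Python, from plant import * gives the robot as it stands. The module is installed in compiled form; this text tells all that it offers.
- The arm moves only by the shell command python3 -m crank 'ROWS'. ROWS is JSON, a list of rows, each an object of numbers: "x", "y", "z": the shift along the tool's x, y, z in mm; "turn": the turn about the tool's z in degrees; "jaw": the closure, from -1 (fully open) to 1 (shut), so that 0 is half open. A call has 1 to 10 rows; each row is the pose to reach, as a shift and turn from the pose commanded when the call began, along the tool's axes at that moment; what a row does not reach only later rows make up. A row lasts 1/10 s, in which the tool goes at most 50 mm and 8.59 degrees, less where a joint would pass 70% of its speed; a pose out of reach is approached as far as the arm can. A call with a gripper value outside its range is refused whole. The fingers move at their own pace and stop on an object; the grip force is fixed at half the most. Time passes only in rows, so rows that repeat a pose let the fingers close. It gives the time, the measured TCP pose, the force and the opening at its end, in the units of the state.
- get_obs(): the state, without advancing time (a new reading comes with each control period).
- snapshot(name): name is "side" or "top" or "wrist"; returns (picture, depth): 420x560x3 uint8, red, green, blue; 420x560 float32, m along the optical axis (not along the pixel's ray), 0 where there is no reading.
- calibration(name): a dict with "intrinsics" (3x3 intrinsics, pixels), "R" (3x3) and "t" (3): a world point X has camera coordinates R X + t. Camera axes: x right, y down, z forward; pixel columns grow to the right and rows downward; lengths in m; the calibration is good to about 2 mm. A picture is of the moment at which its call begins: read the wrist's pose just before it. calibration takes no time and is no camera call; for the wrist camera it gives the pose at the moment of the call.
- sign_off(): hands the job in, once; it reports no verdict.
The state is a dict: "time_s": time; "joints": joint angles; "joint_vel": joint speeds; "effort": joint torques, N m; "eef_pos": TCP position; "ee_rot": TCP orientation; "contact_force": force on the tool from outside, world axes, zero at the start; "moment": the same for the moment, N m; "width": finger opening in m.
Only numpy, scipy, OpenCV 4.12 (cv2) and the standard library are available. Lean on these libraries where they do the work, as an engineer would, in place of code of your own. Each camera call takes 0.05 s, during which the arm holds its last target. There are 200 camera calls.

## Working session

There is one attempt and no reset: what is moved stays moved. The work goes in short steps, Python scripts to look and compute and a shell command to move; the robot and the scene stay as the last step left them, time stands still between calls to the robot, and variables do not carry over. Pictures are saved under pics/ and viewed, about 8 in all and at most 12, crops included, and the job is handed in when it is done.

```bash
mkdir -p pics; cat > h.py <<'E'
from plant import *
import numpy as np, cv2
def snap(n,f):
    c=calibration(n); p,d=snapshot(n); cv2.imwrite(f'pics/{f}.png',p[:,:,::-1]); np.savez(f'pics/{f}.npz',d=d,p=p,**c)
def pt(f,u,v,z=None):
    q=np.load(f'pics/{f}.npz'); K,R,t=q['intrinsics'],q['R'],q['t']
    r=np.linalg.inv(K)@[u,v,1]
    if z is None: s=q['d'][int(v),int(u)]
    else:
        o=-R.T@t; s=(z-o[2])/(R.T@r)[2]
    return R.T@(r*s-t)
E
python3 - <<'E'
from h import *
o=get_obs();print(o)
snap('top','top1');snap('side','side1')
E
```

```text
{'time_s': 0.0, 'joints': array([ 1.09828043e+00,  3.09013760e-01,  1.63519523e+00, -2.59042233e-05,
        1.19973828e+00, -6.97021575e-02]), 'joint_vel': array([ 1.21693156e-03,  9.49802392e-04, -1.57343059e-03,  1.87684955e-03,
        3.17652460e-04, -6.61330741e-05]), 'effort': array([ 3.44700557e-04, -4.15244114e+01, -2.76668608e+01, -2.55244129e-05,
        1.03629014e-02, -8.98882206e-06]), 'eef_pos': array([0.24466743, 0.57423602, 0.24103749]), 'ee_rot': array([-3.03658353e-04,  2.00043206e-01,  9.79786369e-01, -1.13753565e-03]), 'contact_force': array([-0.21150837, -0.31451858,  0.59648908]), 'moment': array([ 0.01106647, -0.04446676, -0.00597163]), 'width': 0.08549253689534672}
```

View pics/top1.png

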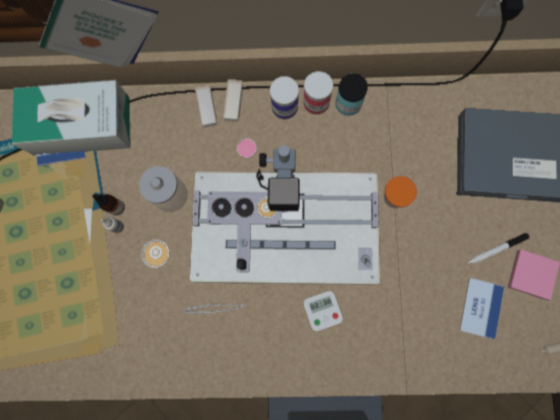

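View pics/side1.png

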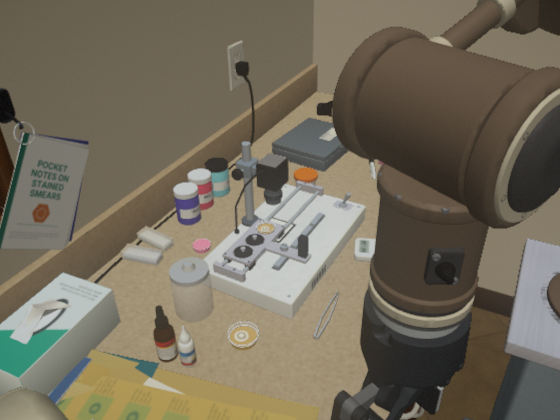

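The top view shows the stand with its light base at columns 191-380 and rows 172-283. The handle is near (241,264) and the toggle near (365,260). The nests hold blanks at (221,207) and (244,207), and the dish at (266,207) in the right-hand nest. A larger tan dish at (155,253) is on the bench. I'll zoom in and measure.

```bash
python3 - <<'E'
from h import *
p=cv2.imread('pics/top1.png')[160:295,185:390]
cv2.imwrite('pics/top1z.png',cv2.resize(p,None,fx=3.9,fy=3.9,interpolation=cv2.INTER_CUBIC))
for n,u,v,z in [('c fl',191,282,.045),('c fr',380,283,.045),('c bl',193,173,.045),('c br',378,173,.045),('handle',241,264,.112),('toggle',365,260,.076),('dish',266,207,.068),('b1',221,207,.068),('b2',244,207,.068)]:
    print(n,pt('top1',u,v,z).round(4),pt('top1',u,v).round(4))
q=np.load('pics/top1.npz');print(q['intrinsics'],q['R'],q['t'])
E
```

```text
c fl [0.489  0.2781 0.045 ] [ 0.4907  0.2875 -0.    ]
c fr [ 0.4796 -0.067   0.045 ] [ 4.809e-01 -7.520e-02  3.000e-04]
c bl [0.6956 0.2768 0.045 ] [ 0.7083  0.2864 -0.0015]
c br [ 0.6857 -0.0755  0.045 ] [ 0.697  -0.0838  0.0016]
handle [0.5149 0.1788 0.112 ] [0.5149 0.1788 0.1127]
toggle [ 0.5196 -0.0374  0.076 ] [ 0.5206 -0.0395  0.0624]
dish [0.6212 0.1368 0.068 ] [0.62   0.1365 0.074 ]
b1 [0.6234 0.2195 0.068 ] [0.6217 0.2183 0.0764]
b2 [0.6223 0.1772 0.068 ] [0.6205 0.1763 0.077 ]
[[476.6559986    0.         278.46963931]
 [  0.         476.6559986  211.15890288]
 [  0.           0.           1.        ]] [[-0.02095934 -0.99941161 -0.02715014]
 [-0.98335443  0.02550973 -0.17989807]
 [ 0.18048481  0.02292767 -0.98331051]] [0.12872426 0.61198027 0.82517954]
```

View pics/top1z.png

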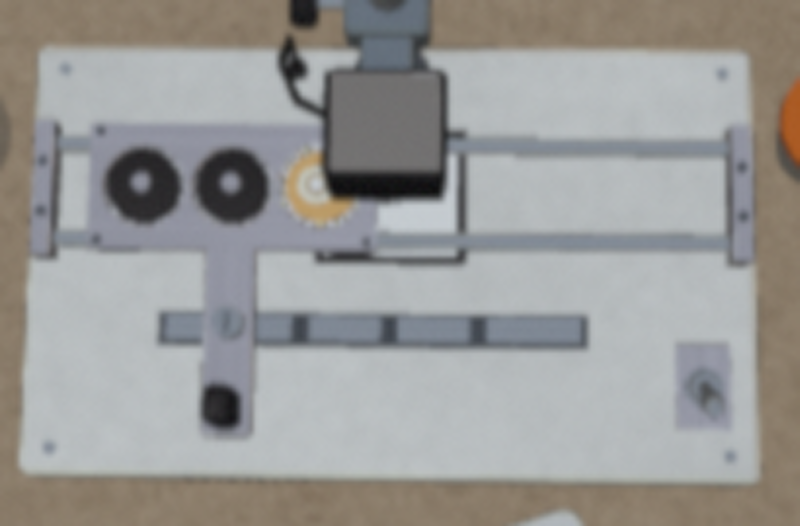

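The dish is confirmed in the right-hand nest, so the target is the first notch (+42), about 34 mm of travel. I'll work out the first move.

```bash
cat >> h.py <<'E'
from scipy.spatial.transform import Rotation as Ro
YAW=-1.56
def plan(*tg):
    o=get_obs(); q=o['ee_rot']; R=Ro.from_quat([q[1],q[2],q[3],q[0]]).as_matrix()
    a=np.degrees(np.arctan2(R[1,0],R[0,0])); print('t',round(o['time_s'],2),'pos',o['eef_pos'].round(4),'F',o['contact_force'].round(1),'w',round(o['width'],4),'xang',a.round(2),'turn',round((a-180-YAW+180)%360-180,2))
    for t in tg: print(t,(R.T@(np.array(t)-o['eef_pos'])*1000).round(1))
E
python3 - <<'E'
from h import *
import plant
print([n for n in dir(plant) if n[0]!='_'], globals().get('tcp_to_tips'))
plan((.47,.3,.24),(.45,-.043,.2))
E
```

```text
['MotionError', 'calibration', 'get_obs', 'sign_off', 'snapshot', 'tcp_to_tips'] 0.011
t 0.1 pos [0.2447 0.5743 0.2411] F [ 0.  -0.6  0.9] w 0.0857 xang 156.92 turn -21.52
(0.47, 0.3, 0.24) [-314.8 -164.     1.4]
(0.45, -0.043, 0.2) [-430.9 -487.3   42.1]
```

```bash
R='x'; python3 -m crank '[{"x":-315,"y":-356,"z":0,"turn":-21.5,"jaw":1},{"x":-315,"y":-356,"z":0,"turn":-21.5,"jaw":1},{"x":-315,"y":-356,"z":0,"turn":-21.5,"jaw":1},{"x":-315,"y":-356,"z":0,"turn":-21.5,"jaw":1},{"x":-315,"y":-356,"z":0,"turn":-21.5,"jaw":1},{"x":-315,"y":-356,"z":0,"turn":-21.5,"jaw":1},{"x":-315,"y":-356,"z":0,"turn":-21.5,"jaw":1},{"x":-315,"y":-356,"z":0,"turn":-21.5,"jaw":1},{"x":-315,"y":-356,"z":0,"turn":-21.5,"jaw":1},{"x":-315,"y":-356,"z":0,"turn":-21.5,"jaw":1}]'
python3 -c "
from h import *
plan((.45,-.043,.18),(.475,-.043,.18))"
```

```text
time_s: 1.1
eef_pos: [0.3955, 0.1209, 0.2421]
ee_rot: [0.0, 0.015, 1.0, -0.001]
contact_force: [0.4, -0.2, -0.3]
width: -0.0003
t 1.1 pos [0.3955 0.1209 0.2421] F [ 0.4 -0.2 -0.3] w -0.0003 xang 178.26 turn -0.18
(0.45, -0.043, 0.18) [ -59.4 -162.1   62.3]
(0.475, -0.043, 0.18) [ -84.4 -161.3   62.3]
```

```bash
python3 -m crank '[{"x":-60,"y":-162,"z":50,"jaw":1},{"x":-60,"y":-162,"z":50,"jaw":1},{"x":-60,"y":-162,"z":50,"jaw":1},{"x":-60,"y":-162,"z":50,"jaw":1},{"x":-60,"y":-162,"z":50,"jaw":1},{"x":-60,"y":-162,"z":50,"jaw":1}]'
python3 -c "
from h import *
plan((.475,-.043,.08))
snap('wrist','w1')
q=np.load('pics/w1.npz')
for n,X in [('tip',(.5126,-.043,.076)),('pivot',(.5235,-.043,.05)),('handle',(.517,.18,.112))]:
  c=q['intrinsics']@(q['R']@np.array(X)+q['t']); print(n,c[:2]/c[2])
"
```

```text
t 1.1 pos [0.3955 0.1209 0.2421] F [ 0.4 -0.2 -0.3] w -0.0003 xang 178.26 turn -0.18
(0.475, -0.043, 0.08) [ -84.4 -161.2  162.3]
tip [117.90498401 307.68792445]
pivot [130.26578225 302.04051273]
handle [348.09590128 329.61612154]schema error: expected keys x, y, z, turn, jaw
```

View pics/w1.png

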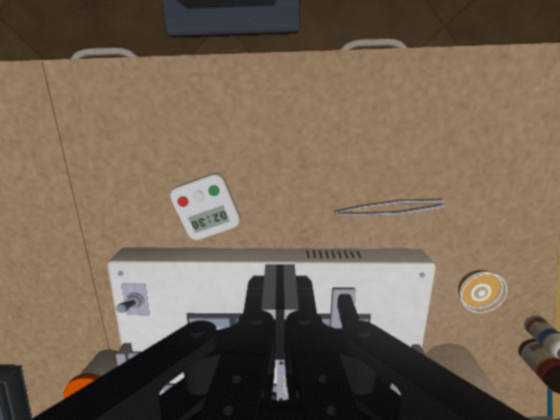

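The row was refused because it lacked "turn". The picture still helps: toggle tip at about (122,306), within 5 px of the prediction, and the timer at (205,207) is clear of the path. I'll move on to the pre-push pose.

```bash
python3 -m crank '[{"x":-60,"y":-160,"z":80,"turn":0,"jaw":1},{"x":-60,"y":-160,"z":80,"turn":0,"jaw":1},{"x":-60,"y":-160,"z":80,"turn":0,"jaw":1},{"x":-60,"y":-160,"z":80,"turn":0,"jaw":1},{"x":-60,"y":-160,"z":80,"turn":0,"jaw":1},{"x":-60,"y":-160,"z":80,"turn":0,"jaw":1}]'
python3 -c "
from h import *
plan((.475,-.041,.075))
snap('wrist','w2');snap('top','top2')
a=cv2.imread('pics/w2.png');b=cv2.imread('pics/top2.png')
cv2.imwrite('pics/c2.png',np.hstack([cv2.resize(a,(560,420))[:, :400],cv2.resize(b[190:295,300:400],(400,420),interpolation=2)]))
q=np.load('pics/w2.npz')
for n,X in [('tip',(.5126,-.043,.076)),('pivot',(.5235,-.043,.05))]:
  c=q['intrinsics']@(q['R']@np.array(X)+q['t']); print(n,c[:2]/c[2])
"
```

```text
time_s: 1.75
eef_pos: [0.4501, -0.0377, 0.1615]
ee_rot: [-0.001, 0.015, 1.0, 0.0]
contact_force: [0.1, -0.0, -0.2]
width: -0.0001
t 1.75 pos [ 0.4501 -0.0377  0.1615] F [ 0.1 -0.  -0.2] w -0.0001 xang 178.3 turn -0.14
(0.475, -0.041, 0.075) [-25.2  -2.6  86.4]
tip [272.90081419 304.40868   ]
pivot [273.924836   297.26223894]
```

View pics/c2.png

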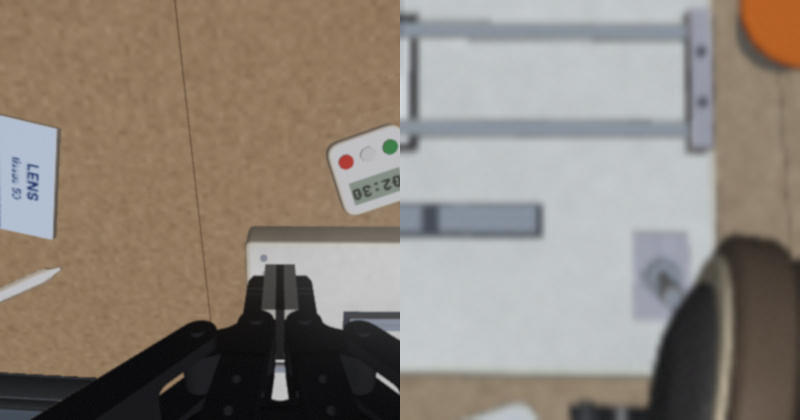

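The fingers' centre is at column 280 and they hide the toggle, as predicted. Next I descend in front of it.

```bash
python3 -m crank '[{"x":-22,"y":-3,"z":50,"turn":0,"jaw":1},{"x":-22,"y":-3,"z":85,"turn":0,"jaw":1},{"x":-22,"y":-3,"z":85,"turn":0,"jaw":1},{"x":-22,"y":-3,"z":85,"turn":0,"jaw":1}]'
python3 -m crank '[{"x":-8,"y":0,"z":0,"turn":0,"jaw":1},{"x":-14,"y":0,"z":0,"turn":0,"jaw":1},{"x":-20,"y":0,"z":0,"turn":0,"jaw":1},{"x":-24,"y":0,"z":0,"turn":0,"jaw":1},{"x":-28,"y":0,"z":0,"turn":0,"jaw":1}]'
```

```text
time_s: 2.25
eef_pos: [0.472, -0.0399, 0.0774]
ee_rot: [-0.001, 0.013, 1.0, 0.0]
contact_force: [0.6, 0.7, -0.2]
width: 0.0001
time_s: 2.75
eef_pos: [0.499, -0.0418, 0.0774]
ee_rot: [-0.003, 0.014, 1.0, 0.0]
contact_force: [-5.9, -0.2, 3.8]
width: 0.0001
```

```bash
python3 -m crank '[{"x":-4,"y":0,"z":0,"turn":0,"jaw":1},{"x":-8,"y":0,"z":0,"turn":0,"jaw":1},{"x":-8,"y":0,"z":0,"turn":0,"jaw":1}]'; python3 -m crank '[{"x":-4,"y":0,"z":0,"turn":0,"jaw":1},{"x":-8,"y":0,"z":0,"turn":0,"jaw":1},{"x":-8,"y":0,"z":0,"turn":0,"jaw":1}]'
```

```text
time_s: 3.05
eef_pos: [0.5102, -0.0424, 0.0776]
ee_rot: [0.001, 0.014, 1.0, -0.0]
contact_force: [-0.6, 0.8, 0.2]
width: -0.0004
time_s: 3.35
eef_pos: [0.5165, -0.0425, 0.0771]
ee_rot: [-0.001, 0.014, 1.0, -0.0]
contact_force: [-1.8, -0.6, 2.3]
width: 0.0003
```

```bash
python3 -m crank '[{"x":35,"y":0,"z":0,"turn":0,"jaw":1},{"x":35,"y":0,"z":-50,"turn":0,"jaw":1},{"x":35,"y":0,"z":-90,"turn":0,"jaw":1},{"x":35,"y":50,"z":-90,"turn":0,"jaw":0.3},{"x":35,"y":100,"z":-90,"turn":0,"jaw":0},{"x":35,"y":150,"z":-90,"turn":0,"jaw":0},{"x":35,"y":200,"z":-90,"turn":0,"jaw":0},{"x":35,"y":225,"z":-90,"turn":0,"jaw":0},{"x":35,"y":225,"z":-90,"turn":0,"jaw":0}]'
python3 -c "
from h import *
plan((.5165,.1795,.15),(.5165,.1795,.086))
snap('wrist','w3');snap('top','top3')
a=cv2.imread('pics/w3.png');b=cv2.imread('pics/top3.png')
cv2.imwrite('pics/c3.png',np.hstack([a[:, 100:500],cv2.resize(b[190:295,300:400],(400,420),interpolation=2)]))
q=np.load('pics/w3.npz')
for n,X in [('h',(.5165,.1795,.112)),('tipon',(.5345,-.0425,.076)),('grasp',(.5,.1795,.086))]:
  c=q['intrinsics']@(q['R']@np.array(X)+q['t']); print(n,c[:2]/c[2])
"
```

```text
time_s: 4.25
eef_pos: [0.4886, 0.187, 0.1677]
ee_rot: [0.001, 0.012, 1.0, 0.001]
contact_force: [0.6, -0.1, 0.1]
width: 0.0429
t 4.25 pos [0.4886 0.187  0.1677] F [ 0.6 -0.1  0.1] w 0.0429 xang 178.67 turn 0.23
(0.5165, 0.1795, 0.15) [-28.   -6.8  17.8]
(0.5165, 0.1795, 0.086) [-27.8  -7.   81.8]
h [266.15927007 283.61902965]
tipon [-35.26071249 285.20041202]
grasp [266.64360481 241.37363602]
```

View pics/c3.png

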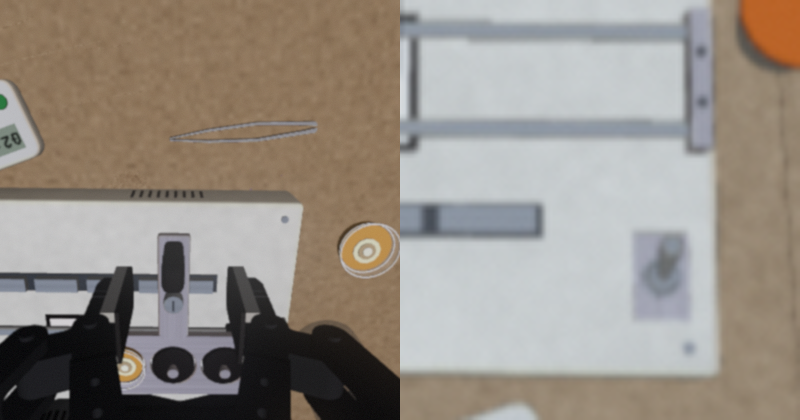

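The toggle now leans to the back, so it is on (zoomed tip at (672,243), base at (660,275)). In the wrist view the handle is at about column 273, rows 240-290. I'll get its position from the depth.

```bash
python3 -c "
from h import *
q=np.load('pics/w3.npz');d=q['d']
K,R,t=q['intrinsics'],q['R'],q['t']
v,u=np.mgrid[225:310,250:300]; s=d[225:310,250:300]
P=(np.stack([u*s,v*s,s],-1)@np.linalg.inv(K).T-t)@R
for lo,hi in [(.105,.118),(.064,.072)]:
  m=(P[...,2]>lo)&(P[...,2]<hi)&(s>0); print(m.sum(),np.percentile(P[m],[2,50,98],axis=0).round(4))
"
```

```text
591 [[0.5065 0.177  0.1057]
 [0.5129 0.1833 0.1115]
 [0.5223 0.1899 0.1132]]
1021 [[0.5034 0.1707 0.0652]
 [0.5242 0.1859 0.0681]
 [0.5646 0.1947 0.0708]]
```

```bash
python3 -m crank '[{"x":-26,"y":-4.5,"z":20,"turn":0.2,"jaw":0},{"x":-26,"y":-4.5,"z":50,"turn":0.2,"jaw":0},{"x":-26,"y":-4.5,"z":82,"turn":0.2,"jaw":0},{"x":-26,"y":-4.5,"z":82,"turn":0.2,"jaw":0},{"x":-26,"y":-4.5,"z":82,"turn":0.2,"jaw":0.3},{"x":-26,"y":-4.5,"z":82,"turn":0.2,"jaw":0.5},{"x":-26,"y":-4.5,"z":82,"turn":0.2,"jaw":0.8},{"x":-26,"y":-4.5,"z":82,"turn":0.2,"jaw":1},{"x":-26,"y":-4.5,"z":82,"turn":0.2,"jaw":1},{"x":-26,"y":-4.5,"z":82,"turn":0.2,"jaw":1}]'
python3 -c "
from h import *
plan()
snap('top','top4');snap('wrist','w4')
a=cv2.imread('pics/w4.png');b=cv2.imread('pics/top4.png')
cv2.imwrite('pics/c4.png',np.hstack([a[:, 100:500],cv2.resize(b[165:285,195:310],(400,420),interpolation=2)]))"
```

```text
time_s: 5.35
eef_pos: [0.5154, 0.1787, 0.0873]
ee_rot: [0.002, 0.016, 1.0, 0.0]
contact_force: [-1.4, -0.4, 6.7]
width: 0.0132
t 5.35 pos [0.5154 0.1787 0.0873] F [-1.4 -0.4  6.7] w 0.0132 xang 178.22 turn -0.22
```

View pics/c4.png

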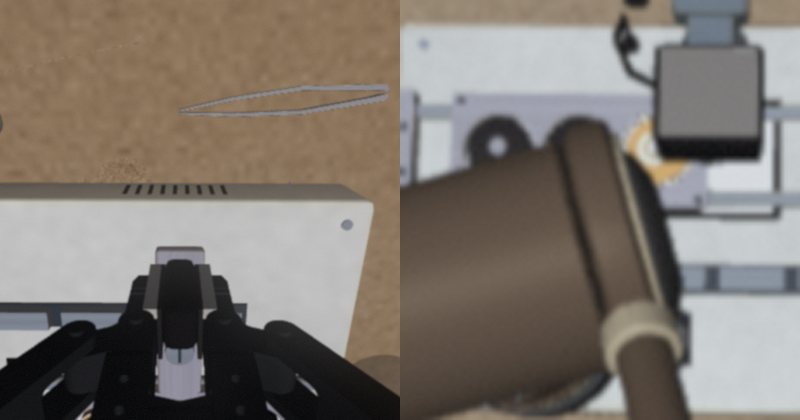

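The handle is gripped with a 13.2 mm opening. Now I'll work out how far the notch is.

```bash
python3 -c "
from h import *
f=lambda a,b,z:pt('top1',185+a/3.9-.4,160+b/3.9-.4,z).round(4)
print('plunger',f(228,320,.078)); print('notches',[f(a,b,z)for z in(.048,.055) for a,b in[(300,330),(389,331),(478,332)]])
print('plate ends',f(89,185,.067),f(377,185,.067)); print('rod brackets',f(34,190,.065),f(752,193,.065))
"
```

```text
plunger [0.5572 0.1784 0.078 ]
notches [array([0.5552, 0.1472, 0.048 ]), array([0.5537, 0.105 , 0.048 ]), array([0.5522, 0.063 , 0.048 ]), array([0.5544, 0.1468, 0.055 ]), array([0.5529, 0.1049, 0.055 ]), array([0.5515, 0.0632, 0.055 ])]
plate ends [0.6242 0.2448 0.067 ] [0.6206 0.1088 0.067 ]
rod brackets [0.6228 0.2713 0.065 ] [ 0.6126 -0.0666  0.065 ]
```

```bash
python3 -m crank '[{"x":0,"y":-6,"z":-1.5,"turn":0,"jaw":1},{"x":0,"y":-12,"z":-1.5,"turn":0,"jaw":1},{"x":0,"y":-18,"z":-1.5,"turn":0,"jaw":1},{"x":0,"y":-22,"z":-1.5,"turn":0,"jaw":1},{"x":0,"y":-25,"z":-1.5,"turn":0,"jaw":1},{"x":0,"y":-25,"z":-1.5,"turn":0,"jaw":1}]'
for i in 1 2 3; do python3 -m crank '[{"x":0,"y":-1,"z":0,"turn":0,"jaw":1},{"x":0,"y":-1,"z":0,"turn":0,"jaw":1}]' | grep -E "eef|force"; done
```

```text
time_s: 6.05
eef_pos: [0.5144, 0.1518, 0.0874]
ee_rot: [0.001, 0.015, 1.0, -0.001]
contact_force: [5.1, -4.7, 1.9]
width: 0.0131
eef_pos: [0.5143, 0.1506, 0.0874]
contact_force: [4.3, -4.9, 0.5]
eef_pos: [0.5143, 0.15, 0.0873]
contact_force: [5.2, -3.4, 0.9]
eef_pos: [0.5143, 0.1498, 0.0873]
contact_force: [5.6, -1.3, 0.1]
```

```bash
for i in 1 2 ; do python3 -m crank '[{"x":-0.5,"y":-0.5,"z":0,"turn":0,"jaw":1},{"x":-0.5,"y":-0.5,"z":0,"turn":0,"jaw":1}]' | grep -E "eef|force"; done
```

```text
eef_pos: [0.5143, 0.1497, 0.0874]
contact_force: [4.4, -0.9, 1.6]
eef_pos: [0.5143, 0.1496, 0.0873]
contact_force: [4.5, 2.2, 4.7]
```

The handle now sits fast at y = 0.1497: a further 1 mm commanded moved it only 0.1 mm, and the force changed sign. That is the notch. I'll check it by eye.

```bash
python3 -m crank '[{"x":0,"y":0.2,"z":0,"turn":0,"jaw":1},{"x":0,"y":0.2,"z":0,"turn":0,"jaw":1},{"x":0,"y":0.2,"z":0,"turn":0,"jaw":1}]'
python3 -c "
from h import *
plan()
snap('top','top5');snap('side','side5')
a=cv2.imread('pics/side5.png');b=cv2.imread('pics/top5.png')
cv2.imwrite('pics/c5.png',np.hstack([cv2.resize(a[160:300,210:370],(400,420),interpolation=2),cv2.resize(b[150:300,185:395],(400,420),interpolation=2)]))"
```

```text
time_s: 7.35
eef_pos: [0.5143, 0.1497, 0.0873]
ee_rot: [0.0, 0.015, 1.0, 0.0]
contact_force: [3.5, 0.5, 3.9]
width: 0.0135
t 7.35 pos [0.5143 0.1497 0.0873] F [3.5 0.5 3.9] w 0.0135 xang 178.23 turn -0.21
```

View pics/c5.png

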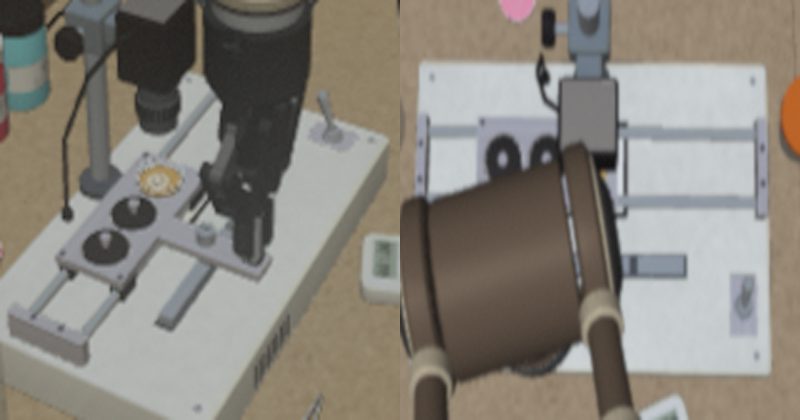

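The dish at zoomed (160,180) sits directly under the lens (157,110). It is flat in its nest, the toggle leans to the back, and the forceps and timer look untouched. I'll hand it in.

```bash
python3 -c "
from h import *
print(sign_off())"
```

```text
the job is handed in; nothing more can be done
None
```

The light was switched on first. The carriage then went by its handle into the first notch (+42 mm), which puts the culture dish under the lens. I handed in at about 7.5 s of robot time, still gripping the handle.

- **Toggle:** a picture after the push shows it leaning to the back, so it is on. It was still on in the last pictures.
- **Notch:** the handle stayed at y = 0.1497 m when I commanded about 1 mm more, and the force along the slide changed sign. At the end that force was about 0.5 N. The image estimate of the notch was about 1.5 mm away from this, within the calibration error.
- **Dish:** it sat in the right-hand nest, so the carriage passed no other notch. The last side view shows it flat in its nest under the lens.
- **Bystanders:** the arm went near none of them. I did not measure their positions again.
- **Remaining force:** about 3 to 4 N across the slide and vertically, taken up by the gripped handle. I left it.
- **One refused command:** one move lacked the "turn" value and was refused. Nothing moved, and I sent it again.

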